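# Load a notched scraper blade into the honing holder

### The job

Lay the notched scraper blade flat on the bed of the honing holder, feel for the locating pin and slide the blade fully home, so that its notch straddles the pin and its back edge lies flush against the fence; never force it, the pin is easily bent. Then let go of the blade and slide the holder's bolt by its knob all the way across, in front of the wooden grip, to lock the blade in. Leave the pottery and tools around it where they are.

Things in the scene. Friction and masses are not known exactly. Their poses are not given: they have to be found in the camera images.
- blade: Loose scraper blade, about 200 g: flat grey steel plate, 70 mm along x and along y, 4 mm thick, thinned to 2.5 mm over the last 8 mm at its -x cutting edge; it starts flat on the table, z up. A wooden grip stands on it. The back edge (+x) has an open notch at its middle, 11 mm wide, 18 mm deep, mouth corners rounded to 1 mm. Origin: middle of the plate's underside.
- blade_grip (a point): In the blade's wooden grip, a good place to pinch it across its thickness: grip 12 mm thick (x), 40 mm long (y), from 4 to 42 mm above the plate's underside. The point is on its centre plane, 29 mm above the underside, 8 mm to blade -x of the plate's middle; fingertips 19 mm below it clear plate, pin and fence. Axes: the blade's.
- blade_back (a point): Middle of the notch's mouth, on the line of the blade's back edge, level with the plate's underside: 43 mm along blade +x from blade_grip and 29 mm lower. Axes: the blade's.
- holder: Honing holder, fixed: aluminium bed with flat top 20 mm above the table, open at its front and right, a fence along its far (+x) side. Origin on the table under the bed; x points from the open front to the fence, y left, z up. Bed top: x -20 to +40 mm, y -62 to +55 mm. When home, the blade's x is along the holder's x and its cutting edge overhangs the bed's front by 10 mm.
- fence: The stop: fence bar and the locating pin in front of it. Origin: foot of the fence's face, middle of its length, at holder x = +40 mm, level with the bed's top. The fence is a dark steel bar 10 mm thick, 7 mm higher than the bed. Axes: the holder's.
- pin_slot (a point): Middle of the dark slot in the bed, level with its top, holder x = +28, y = 0. The one locating pin, upright round steel, 8 mm thick, 7 mm high, is clamped somewhere along it, 15 mm or less to either side (y), unmeasured: find it by eye or feel. A back edge that meets the pin beside the notch stops at holder x = +24 mm; over the pin it goes 16 mm further, to the fence.
- bolt (a joint): Travel of the locking bolt, m: 0 open, 0.058 fully across (stop). It slides to holder -y with about 2 N of friction and stays where left. Steel bar 10 x 10 mm, 100 mm long, at holder x -22 to -12 mm, 6 mm above the bed so the plate passes under. Tip at y = +54 mm at 0, -4 mm at 0.058, then 3 mm in front of the grip of a blade that is home; if not home it may hit the grip.
- bolt_knob (a point): On the axis of the bolt's upright round knob, 14 mm thick, standing 36 to 66 mm above the table; this point is 56 mm above it. At bolt travel 0 it is at holder x = -17, y = +144 mm. Can be pinched from above across holder x, or pushed. Between knob and bed the bolt runs through a dark guide bridge, y +64 to +78 mm, 43 mm high. Axes: the holder's.
- pinch_bowl: Bystander: small pale bowl, 90 mm across, 45 mm high; origin under its centre.
- cup: Bystander: terracotta cup, 68 mm across, 70 mm high; origin under its centre.
- yellow_dish: Bystander: shallow yellow dish, 100 mm across, 30 mm high; origin under its centre.
- wood_rib: Bystander: flat wooden rib with round ends, 50 by 140 mm, 6 mm thick, no grip; origin under its centre.
- glaze_jar: Bystander: white lidded jar, 64 mm across, 90 mm high; origin under its centre.
- blue_dish: Bystander: blue rectangular dish, 110 by 90 mm, 35 mm high; origin under its centre.
- modelling_tool: Bystander: slim spatula-like modelling tool, 180 mm long, lying near the robot.
Things that resemble listed ones, but are neither listed nor needed, are in the scene too. Several things have the shape of the holder; the one meant has the colours described above.

How it is judged:
On the way, in this order (a step that is already met when the one before it is completed fails the run):
1. the blade lies on the bed with its notch over the pin and its back edge against the fence, the bolt still open (x of blade_back in the frame of holder between 0.0375 and 0.043 m and y of blade_back in the frame of holder between -0.018 and 0.018 m and z of blade_back in the frame of holder between 0.0175 and 0.0225 m and angle between the x axis of blade_back and the x axis of holder, either way round below 0.06 rad and angle between blade_back's own z axis and vertical below 0.06 rad and value of joint bolt below 0.015 m), for 0.2 s.
2. the bolt is slid fully across (x of blade_back in the frame of holder between 0.0375 and 0.043 m and y of blade_back in the frame of holder between -0.018 and 0.018 m and z of blade_back in the frame of holder between 0.0175 and 0.0225 m and angle between the x axis of blade_back and the x axis of holder, either way round below 0.06 rad and angle between blade_back's own z axis and vertical below 0.06 rad and value of joint bolt above 0.053 m), for 0.2 s.
At the end, for the whole second after the job is handed in: The blade rests flat on the bed (underside within 2.5 mm of the bed's top, tilt under 0.06 rad), over the pin, its back edge within 2.5 mm of the fence and parallel to it within 0.06 rad, its middle within 18 mm of the bed's middle; the bolt is across by more than 53 mm of its 58; all at rest (all of step 2 and linear speed of blade below 0.02 m/s); the robot touches nothing.
It fails at once if the blade is pressed against the locating pin or the fence with more than 30 N (contact force between blade and fence above 30 N).
It fails at once if a bystander is moved by more than 30 mm (distance of any of pinch_bowl, cup, yellow_dish, wood_rib, glaze_jar, blue_dish, modelling_tool from where it was at the start of the episode above 0.03 m).
It also fails if it takes over 72 s, if anything falls off the work surface, if the arm or the gripper's body presses on something with over 40 N, if the wrist force passes 120 N, or if a joint passes its speed limit or range.

### The arm

A 7-joint arm with a two-finger parallel gripper is mounted at the origin on the work surface. World frame = base frame: x ahead of the robot, y to its left, z up, the work surface at z = 0. Lengths are in m, angles in rad, forces in N, time in s.
With the tool pointing down it reaches from about 0.425 to 1.025 m from the base axis. Payload 3.6 kg.
Tool frame: the origin (TCP) lies at the very end of the fingers, on their centre line; the grasp point (between the pads) lies 19 mm behind it (arm.tcp_to_grasp is the x of the grasp point in the tool frame, in m); x points along the fingers, z is the direction in which the jaws open and shut, and the axes are right-handed (so a half turn about x gives the same grasp; the last joint's range is limited). The gripper opens to 85 mm and grips with 20 to 120 N. Pads are 22 mm wide; open, the fingers measure 114 mm over their backs; the gripper's body (76 mm by 85 mm) begins 54 mm behind the grasp point. The pads swing forward as they close: fully open they stand 13 mm farther back than shut.
Start: joints at [1.188, 0.591, 0.048, 1.609, -0.033, 0.943, -0.034], TCP at [0.207, -0.695, 0.231] pointing down, gripper open.
Joint ranges: [-2.69, 2.69], [-0.47, 2.24], [-1.27, 1.36], [0.19, 2.51], [-1.53, 4.68], [0.08, 2.07], [-3.09, 3.09]. Speed limits (rad/s): [2.57, 2.57, 3.14, 3.14, 3.14, 3.14, 3.14].

### API

Orientations are given as a rotation vector (axis times angle).
In Python, from bench import arm gives the robot as it stands. The module is installed in compiled form; this text tells all that it offers.
- The arm moves only by the shell command python3 -m pendant 'ROWS' [FORCE]. ROWS is a JSON object of lists of equal length, an entry for each row: "dp": the shift along the tool's x, y, z in mm, a list of three; "roll": the turn about the tool's x in degrees; "grip": the closure, from -1 (fully open) to 1 (shut), so that 0 is half open. A call has exactly 10 rows; each row shifts and turns the commanded pose from where the row before left it, along the tool's axes as they then stand; what a row does not reach is not made up. A row lasts 1/10 s, in which the tool goes at most 50 mm and 8.59 degrees, less where a joint would pass 70% of its speed; a pose out of reach is approached as far as the arm can. A call with a gripper value outside its range is refused whole. The fingers move at their own pace and stop on an object; FORCE is the grip in N (left out, the last holds). Time passes only in rows, so rows that do not move let the fingers close, or fill a call up. It gives the time, the measured TCP pose, the force and the opening at its end, in the units of the state.
- arm.get_state(): the state, without advancing time (a new reading comes with each control period).
- arm.read_camera(name): name is "scene" or "top" or "wrist"; returns the picture (420x560x3 uint8, red, green, blue); there is no depth.
- arm.camera_params(name): a dict with "intrinsics" (3x3 intrinsics, pixels), "k1" (the pictures are not rectified: a ray, as slopes to the right and down, at radius r is drawn at 1 + k1 r^2 times it, then the intrinsics apply), "position" and "orientation" of the camera in the world. Camera axes: x right, y up, looking along -z (the intrinsics and any distortion apply to the point x, -y, -z); pixel columns grow to the right and rows downward; lengths in m; the calibration is good to about 2 mm. A picture is of the moment at which its call begins: read the wrist's pose just before it. camera_params takes no time and is no camera call; for the wrist camera it gives the pose at the moment of the call.
- arm.hand_in(): hands the job in, once; it reports no verdict.
The state is a dict: "clock": time; "q": joint angles; "dq": joint speeds; "joint_torque": joint torques, N m; "tool_pos": TCP position; "orientation": TCP orientation; "wrist_force": force on the tool from outside, world axes, zero at the start; "moment": the same for the moment, N m; "finger_gap": opening from 0.0 (shut) to 1.0 (fully open).
Only numpy, scipy, OpenCV 4.12 (cv2) and the standard library are available. Lean on these libraries where they do the work, as an engineer would, in place of code of your own. Each camera call takes 0.05 s, during which the arm holds its last target.

## Working session

There is one attempt and no reset: what is moved stays moved. The work goes in short steps, Python scripts to look and compute and a shell command to move; the robot and the scene stay as the last step left them, time stands still between calls to the robot, and variables do not carry over. Pictures are saved under pics/ and viewed, and the job is handed in when it is done.

```bash
mkdir -p pics; ls; python3 - <<'E'
from bench import arm
import cv2,numpy as np
np.set_printoptions(precision=4,suppress=True)
s=arm.get_state();print(s);print(arm.tcp_to_grasp)
for n in ["scene","top","wrist"]:
    print(n,arm.camera_params(n))
    cv2.imwrite(f"pics/{n}0.png",arm.read_camera(n)[:,:,::-1])
E
```

```text
pics
{'clock': 0.0, 'q': array([ 1.1875,  0.5921,  0.0483,  1.6098, -0.0333,  0.9427, -0.0337]), 'dq': array([ 0.0017,  0.0006, -0.0002,  0.0003,  0.0022,  0.0011,  0.0007]), 'joint_torque': array([ -0.    , -54.8697,   1.5465, -19.8125,   0.0095,   0.0087,
        -0.    ]), 'tool_pos': array([ 0.207 , -0.694 ,  0.2301]), 'orientation': array([ 0.9944,  1.3344, -0.9923]), 'wrist_force': array([ 0.0156, -0.1968, -0.0962]), 'moment': array([ 0.0265, -0.0031, -0.0117]), 'finger_gap': 0.9974544988874876}
-0.0187
scene {'intrinsics': array([[472.1417,   0.    , 284.0026],
       [  0.    , 472.1417, 201.1386],
       [  0.    ,   0.    ,   1.    ]]), 'k1': -0.10430326562784055, 'position': array([ 1.4494, -0.4615,  1.1484]), 'orientation': array([0.6664, 0.4312, 1.0476])}
top {'intrinsics': array([[415.6832,   0.    , 284.5767],
       [  0.    , 415.6832, 204.0214],
       [  0.    ,   0.    ,   1.    ]]), 'k1': -0.05955862777778879, 'position': array([ 0.3425, -0.0129,  1.187 ]), 'orientation': array([ 0.1321, -0.1344, -1.5762])}
wrist {'intrinsics': array([[313.2949,   0.    , 284.9124],
       [  0.    , 313.2949, 207.4654],
       [  0.    ,   0.    ,   1.    ]]), 'k1': 0.009336277777626967, 'position': array([ 0.2858, -0.6716,  0.373 ]), 'orientation': array([-0.2841,  0.2139, -1.2672])}
```

View pics/scene0.png

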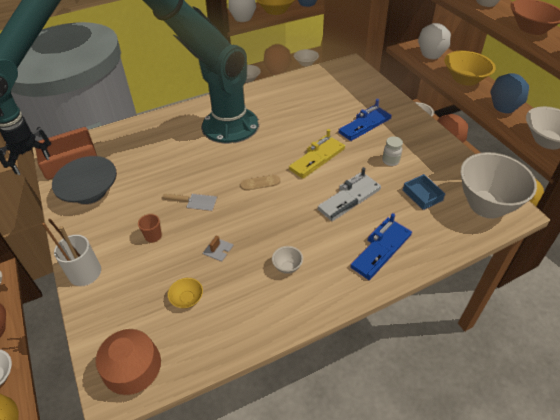

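View pics/top0.png

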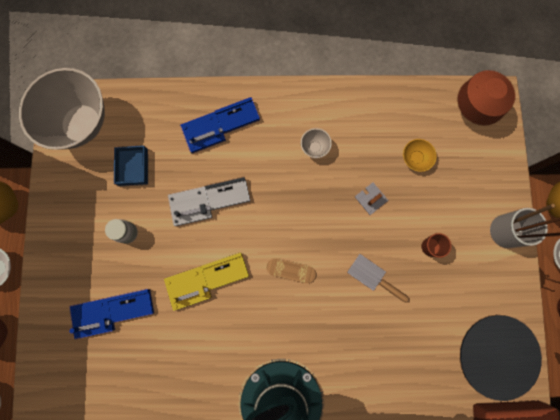

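View pics/wrist0.png

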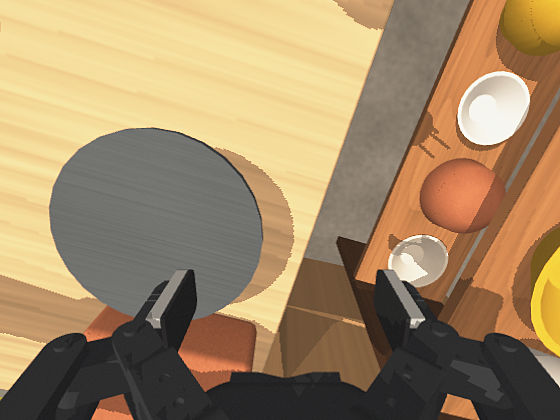

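The top view shows the loose blade at about (372,199) and the aluminium holder at about (210,201). The blue and yellow ones are decoys. Next I'll zoom in and write the helpers.

```bash
cat > h.py <<'E'
from bench import arm
import cv2,numpy as np
from scipy.spatial.transform import Rotation as R
np.set_printoptions(precision=4,suppress=True)
def ray(P,uv):
    K=np.array(P['intrinsics']);d=np.array([(uv[0]-K[0,2])/K[0,0],(uv[1]-K[1,2])/K[1,1]])
    s=d.copy()
    for _ in range(30): s=d/(1+P['k1']*(s@s))
    v=R.from_rotvec(P['orientation']).apply([s[0],-s[1],-1.0])
    return np.array(P['position']),v
def onz(P,uv,z):
    o,v=ray(P,uv); return o+v*(z-o[2])/v[2]
def proj(P,X):
    c=R.from_rotvec(P['orientation']).inv().apply(np.array(X)-P['position'])
    s=np.array([c[0],-c[1]])/-c[2]; s=s*(1+P['k1']*(s@s))
    K=P['intrinsics'];return np.array([K[0,0]*s[0]+K[0,2],K[1,1]*s[1]+K[1,2]])
def tri(rs):
    A=np.zeros((3,3));b=np.zeros(3)
    for o,v in rs:
        v=v/np.linalg.norm(v);M=np.eye(3)-np.outer(v,v);A+=M;b+=M@o
    return np.linalg.solve(A,b)
E
python3 - <<'E'
import cv2
t=cv2.imread('pics/top0.png');s=cv2.imread('pics/scene0.png')
c=lambda im,x,y,w,h,f:cv2.resize(im[y:y+h,x:x+w],None,fx=f,fy=f,interpolation=cv2.INTER_CUBIC)
cv2.imwrite('pics/z1.png',c(t,160,170,100,65,8))
cv2.imwrite('pics/z2.png',c(t,340,170,70,60,8))
cv2.imwrite('pics/z3.png',c(s,310,160,90,65,8))
cv2.imwrite('pics/z4.png',c(s,190,225,60,45,8))
E
```

```text
(no output)
```

View pics/z1.png

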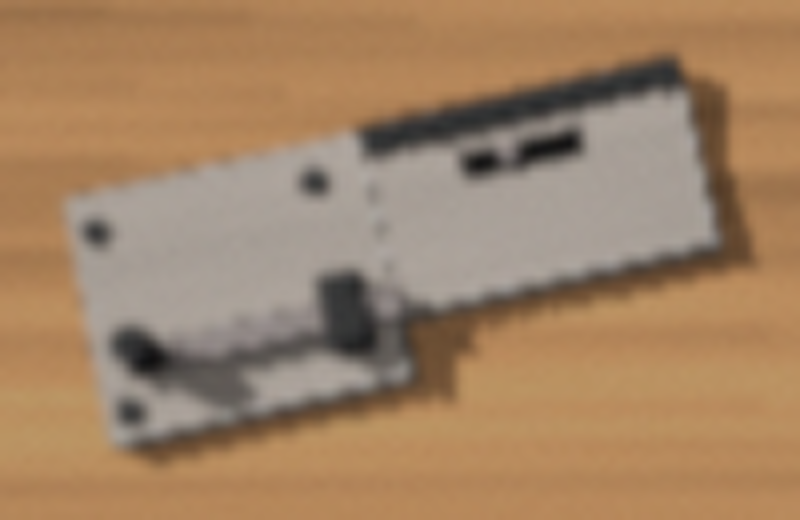

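View pics/z2.png

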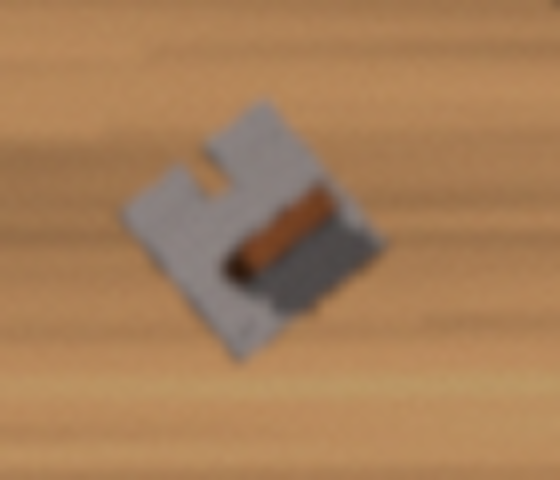

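View pics/z3.png

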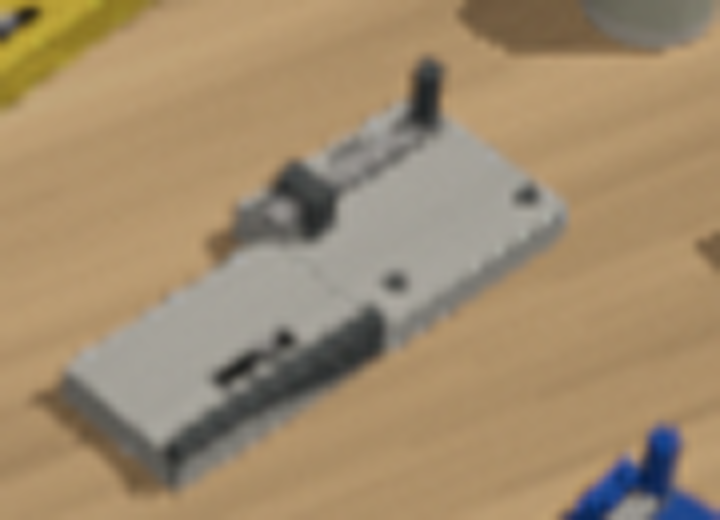

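View pics/z4.png

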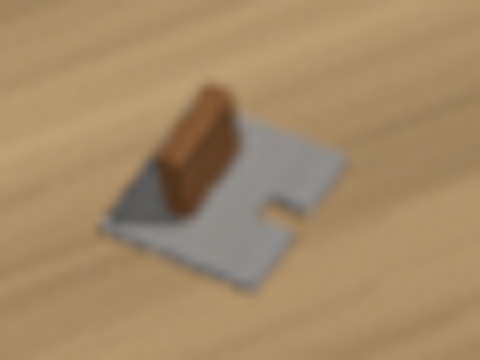

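```bash
python3 - <<'E'
from h import *
T=arm.camera_params('top');S=arm.camera_params('scene')
o=lambda z,x0,y0:[(z[0]+.5)/8-.5+x0,(z[1]+.5)/8-.5+y0]
print('blade top-cam corners z=.004')
C=[onz(T,o(z,340,170),.004) for z in [(122,213),(265,98),(388,242),(240,360)]]
for c in C: print(c)
c=np.mean(C,0);print('c',c,[np.linalg.norm(C[i]-C[(i+1)%4])for i in range(4)])
for a,b in [(2,1),(3,0),]: d=C[b]-C[a];print('yaw x',np.degrees(np.arctan2(d[1],d[0])))
d=C[0]-C[1];print('yaw y-90',np.degrees(np.arctan2(d[1],d[0]))-90)
print('notch mouth',onz(T,o((193,157),340,170),.004))
C=[onz(S,o(z,190,225),.004) for z in [(258,290),(348,158),(103,228)]]
print('scene',*C, (C[1]+C[2])/2)
print('holder')
q=dict(fr=(718,243),br=(675,75),slotL=(462,166),slotR=(582,140),pin=(512,156),fencel=(372,152),fencer=(688,88),frontl=(412,312))
H={k:onz(T,o(z,160,170),.02) for k,z in q.items()}
for k,v in H.items(): print(k,v)
for a,b in[('slotR','slotL'),('fencer','fencel'),('fr','frontl')]:
  d=H[b]-H[a];print('yaw',np.degrees(np.arctan2(d[1],d[0]))-90,np.linalg.norm(d))
print('knob top',onz(T,o((130,340),160,170),.066),'scene',onz(S,o((428,66),310,160),.066))
q=dict(fr=(65,383),slotR=(215,380),slotL=(292,336))
for k,z in q.items(): print('sc',k,onz(S,o(z,310,160),.02))
E
```

```text
blade top-cam corners z=.004
[ 0.566  -0.2197  0.004 ]
[ 0.6083 -0.2738  0.004 ]
[ 0.5544 -0.3163  0.004 ]
[ 0.5117 -0.2604  0.004 ]
c [ 0.5601 -0.2675  0.004 ] [np.float64(0.06867580041856301), np.float64(0.0685751893041267), np.float64(0.07036324695783913), np.float64(0.06780298421764047)]
yaw x 38.234685451898294
yaw x 36.81503784866497
yaw y-90 37.99981001777216
notch mouth [ 0.5865 -0.2465  0.004 ]
scene [ 0.6103 -0.272   0.004 ] [ 0.5676 -0.218   0.004 ] [ 0.5565 -0.3142  0.004 ] [ 0.562  -0.2661  0.004 ]
holder
fr [0.5549 0.0849 0.02  ]
br [0.6165 0.1007 0.02  ]
slotL [0.5839 0.1769 0.02  ]
slotR [0.593  0.1339 0.02  ]
pin [0.5874 0.159  0.02  ]
fencel [0.5893 0.2095 0.02  ]
fencer [0.6117 0.096  0.02  ]
frontl [0.531  0.1938 0.02  ]
yaw 11.934792612860278 0.04395572674798507
yaw 11.149981124910397 0.11566196077657877
yaw 12.379024176907862 0.1115467489629204
knob top [0.5148 0.2824 0.066 ] scene [0.5129 0.2835 0.066 ]
sc fr [0.5649 0.0808 0.02  ]
sc slotR [0.5913 0.1356 0.02  ]
sc slotL [0.5847 0.1762 0.02  ]
```

```bash
cat >> h.py <<'E'
def plan(xyz,zdir_deg,s=None):
    """shift in tool axes (mm) & roll (deg) to put TCP at xyz with tool z along zdir (mod 180)"""
    s=s or arm.get_state();M=R.from_rotvec(s['orientation']).as_matrix()
    d=M.T@(np.array(xyz)-s['tool_pos'])*1000
    zz=M[:,2];cur=np.degrees(np.arctan2(zz[1],zz[0]))
    dy=(zdir_deg-cur+90)%180-90
    print('tool_pos',s['tool_pos'],'dp mm',d,'roll (tool x down -> -yaw)',-dy,'or',-dy+180*np.sign(dy),'clock',s['clock'],'q7',s['q'][6],'curz',cur)
E
python3 - <<'E'
from h import *
s=arm.get_state();print(R.from_rotvec(s['orientation']).as_matrix())
plan([.561,.15,.3],11.7)
plan([.561,-.267,.25],37.7)
# camera in tool frame
P=arm.camera_params('wrist');M=R.from_rotvec(s['orientation']).as_matrix()
print(M.T@(P['position']-s['tool_pos']), M.T@R.from_rotvec(P['orientation']).as_matrix())
E
```

```text
[[-0.0006  0.9583  0.2858]
 [ 0.0017  0.2858 -0.9583]
 [-1.     -0.0001 -0.0018]]
tool_pos [ 0.207  -0.6941  0.2304] dp mm [ -68.412   580.4881 -707.8796] roll (tool x down -> -yaw) -85.09328713265944 or 94.90671286734056 clock 0.15 q7 -0.03371784218221998 curz -73.39328713265944
tool_pos [ 0.207  -0.6941  0.2304] dp mm [ -19.1134  461.313  -308.1848] roll (tool x down -> -yaw) 68.90671286734056 or -111.09328713265944 clock 0.15 q7 -0.03371784218221998 curz -73.39328713265944
[-0.1428  0.082   0.0008] [[-0.0002  0.3259 -0.9454]
 [ 0.001   0.9454  0.3259]
 [ 1.     -0.0009 -0.0006]]
```

```bash
python3 -m pendant '{"dp":[[-7,0,0],[-7,0,0],[-7,0,0],[-7,0,0],[-7,0,0],[-7,0,0],[-7,0,0],[-7,0,0],[-7,0,0],[-7,0,0]],"roll":[-8.5,-8.5,-8.5,-8.5,-8.5,-8.5,-8.5,-8.5,-8.5,-8.5],"grip":[-1,-1,-1,-1,-1,-1,-1,-1,-1,-1]}' 30
python3 -m pendant '{"dp":[[0,39,27],[0,39,27],[0,39,27],[0,39,27],[0,39,27],[0,39,27],[0,39,27],[0,39,27],[0,39,27],[0,39,27]],"roll":[0,0,0,0,0,0,0,0,0,0],"grip":[-1,-1,-1,-1,-1,-1,-1,-1,-1,-1]}'
python3 - <<'E'
from h import *
plan([.5745,.1835,.15],11.7)
E
```

```text
clock: 1.15
tool_pos: [0.2069, -0.6945, 0.301]
orientation: [-0.163, 1.565, 0.165]
wrist_force: [-0.2, 0.2, -0.2]
finger_gap: 1.002
clock: 2.15
tool_pos: [0.3934, -0.2566, 0.3013]
orientation: [-0.159, 1.565, 0.158]
wrist_force: [0.2, -0.1, 0.5]
finger_gap: 1.0
tool_pos [ 0.3934 -0.2566  0.3013] dp mm [151.1536 394.8135 265.8408] roll (tool x down -> -yaw) -0.1153376879371848 or 179.8846623120628 clock 2.15 q7 0.532546156297406 curz 11.58466231206282
```

```bash
python3 -m pendant '{"dp":[[5,41,27],[10,41,27],[10,41,27],[10,41,27],[15,41,27],[15,41,27],[20,41,27],[25,41,27],[20,41,27],[20,26,23]],"roll":[0,0,0,0,0,0,0,0,0,0],"grip":[-1,-1,-1,-1,-1,-1,-1,-1,-1,-1]}'
python3 - <<'E'
from h import *
import json
P=arm.camera_params('wrist');im=arm.read_camera('wrist')[:,:,::-1]
cv2.imwrite('pics/w1.png',im); json.dump({k:np.array(v).tolist() for k,v in P.items()},open('w1.json','w'))
print(arm.get_state()['tool_pos'])
E
```

```text
clock: 3.15
tool_pos: [0.5697, 0.1738, 0.1559]
orientation: [-0.16, 1.564, 0.163]
wrist_force: [0.2, 0.5, 0.1]
finger_gap: 1.002
[0.5712 0.1796 0.1536]
```

View pics/w1.png

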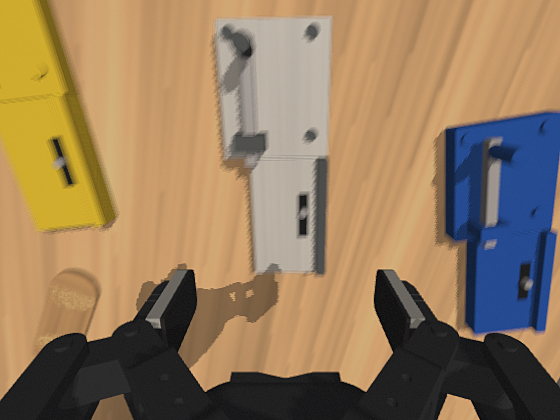

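The wrist view shows the holder at image centre, with the slot at about (303,215) and the pin inside it. I'll take a settled frame and zoom in.

```bash
python3 - <<'E'
from h import *
import json
P=arm.camera_params('wrist');im=arm.read_camera('wrist')[:,:,::-1]
cv2.imwrite('pics/w2.png',im); json.dump({k:np.array(v).tolist() for k,v in P.items()},open('w2.json','w'))
print(arm.get_state()['tool_pos'],arm.get_state()['clock'])
cv2.imwrite('pics/w2z.png',cv2.resize(im[140:290,230:345],None,fx=4,fy=4,interpolation=cv2.INTER_CUBIC))
cv2.imwrite('pics/w2k.png',cv2.resize(im[0:180,200:345],None,fx=3,fy=3,interpolation=cv2.INTER_CUBIC))
E
```

```text
[0.5698 0.1762 0.1545] 3.25
```

View pics/w2z.png

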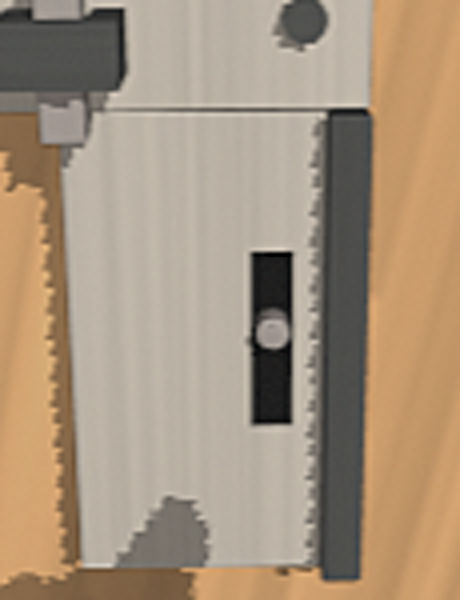

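View pics/w2k.png

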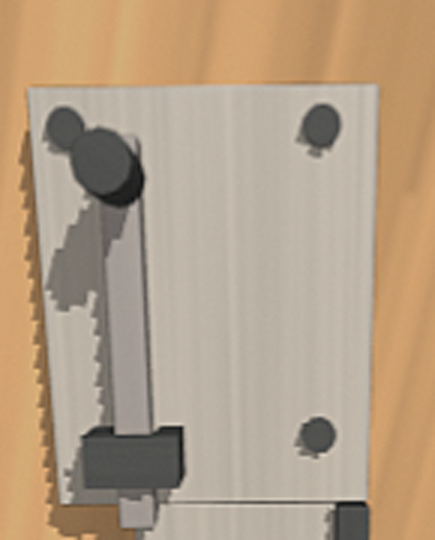

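```bash
python3 - <<'E'
from h import *
import json
P={k:np.array(v) for k,v in json.load(open('w2.json')).items()}; P['k1']=float(P['k1'])
o=lambda z:[(z[0]+.5)/4-.5+230,(z[1]+.5)/4-.5+140]
o3=lambda z:[(z[0]+.5)/3-.5+200,(z[1]+.5)/3-.5]
w=lambda z,h:onz(P,o(z),h)
a,b,c,d=[w(z,.02) for z in [(251,252),(292,252),(252,423),(292,423)]]
cen=(a+b+c+d)/4; print('slot centre',cen,'len',np.linalg.norm(a-c),np.linalg.norm(a-b))
dd=(a+b-c-d);print('slot yaw',np.degrees(np.arctan2(dd[1],dd[0]))-90)
f1,f2=w((329,112),.027),w((321,577),.027);dd=f1-f2
print('fence',f1,f2,np.linalg.norm(dd),'yaw',np.degrees(np.arctan2(dd[1],dd[0]))-90)
fr=w((82,567),.02);br=w((320,567),.02);dd=br-fr;print('right edge',fr,br,'yaw',np.degrees(np.arctan2(dd[1],dd[0])))
yaw=np.radians(11.7);ux=np.array([np.cos(yaw),np.sin(yaw)]);uy=np.array([-ux[1],ux[0]])
O=cen[:2]-.028*ux;print('O',O)
loc=lambda X:np.array([(X[:2]-O)@ux,(X[:2]-O)@uy])*1000
print('pin',w((272,334),.027),loc(w((272,334),.027)))
print('fr',loc(fr),'br',loc(br),'f1',loc(f1),'f2',loc(f2))
k=onz(P,o3((102,160)),.066);print('knob top',k,loc(k))
for z in [(28,88),(378,86),(367,503)]: print(loc(onz(P,o3(z),.02)))
print('bolt tip', loc(w((62,145),.036)))
E
```

```text
slot centre [0.5872 0.1542 0.02  ] len 0.04360236016904251 0.00950862395949449
slot yaw 12.977678042151908
fence [0.5867 0.2114 0.027 ] [0.6122 0.0979 0.027 ] 0.11637933826348211 yaw 12.677287525477809
right edge [0.554  0.0839 0.02  ] [0.6128 0.0965 0.02  ] yaw 12.041183459380658
O [0.5598 0.1486]
pin [0.586  0.1582 0.027 ] [27.6995  4.1415]
fr [-18.7943 -62.1203] br [ 41.4144 -61.7618] f1 [39.0963 56.1129] f2 [ 41.0813 -60.2495]
knob top [0.5125 0.2824 0.066 ] [-19.13   140.6581]
[-44.3509 163.4845]
[ 46.6711 164.6264]
[48.7641 55.037 ]
bolt tip [-18.1747  50.4487]
```

```bash
python3 - <<'E'
from h import *
plan([.555,-.2725,.12],37.7)
E
```

```text
tool_pos [0.5698 0.1762 0.1545] dp mm [  32.5994 -435.9835 -107.6701] roll (tool x down -> -yaw) -25.705050765573873 or 154.29494923442613 clock 3.25 q7 -0.5728991073303028 curz 11.994949234426139
```

```bash
python3 -m pendant '{"dp":[[0,-48,-12],[0,-48,-12],[0,-48,-12],[3,-48,-12],[5,-48,-12],[5,-48,-12],[5,-48,-12],[5,-48,-12],[5,-48,-12],[5,-4,0]],"roll":[0,0,0,0,0,0,0,0,0,-8],"grip":[-1,-1,-1,-1,-1,-1,-1,-1,-1,-1]}'
python3 - <<'E'
from h import *
plan([.555,-.2725,.12],37.7)
E
```

```text
clock: 4.25
tool_pos: [0.5481, -0.2901, 0.123]
orientation: [-0.265, 1.559, 0.256]
wrist_force: [-0.1, 0.3, 0.3]
finger_gap: 0.997
tool_pos [ 0.5481 -0.2901  0.123 ] dp mm [ 2.8675 14.4394 12.2633] roll (tool x down -> -yaw) -18.686972318166397 or 161.3130276818336 clock 4.25 q7 0.268572242054753 curz 19.0130276818336
```

```bash
python3 -m pendant '{"dp":[[0,0,0],[0,0,0],[0,0,0],[0,0,0],[0,0,0],[0,0,0],[0,0,0],[0,0,0],[0,0,0],[0,0,0]],"roll":[-6,-6,-6,0,0,0,0,0,0,0],"grip":[-1,-1,-1,-1,-1,-1,-1,-1,-1,-1]}'
python3 - <<'E'
from h import *
import json
P=arm.camera_params('wrist');im=arm.read_camera('wrist')[:,:,::-1]
cv2.imwrite('pics/w3.png',im); json.dump({k:np.array(v).tolist() for k,v in P.items()},open('w3.json','w'))
plan([.555,-.2725,.12],37.7)
E
```

```text
clock: 5.25
tool_pos: [0.5515, -0.2788, 0.1237]
orientation: [-0.514, 1.509, 0.514]
wrist_force: [-0.5, 0.1, -0.1]
finger_gap: 0.994
tool_pos [ 0.5515 -0.2787  0.1237] dp mm [3.7196 2.7915 6.6163] roll (tool x down -> -yaw) -0.09389235164877618 or 179.90610764835122 clock 5.3 q7 0.5154902864410437 curz 37.606107648351234
```

View pics/w3.png

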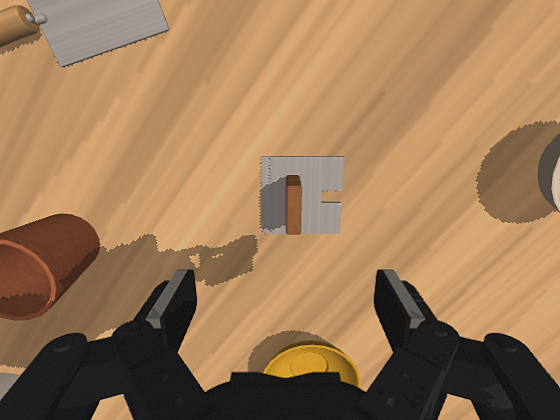

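```bash
python3 - <<'E'
from h import *
import json
P={k:np.array(v) for k,v in json.load(open('w3.json')).items()}; P['k1']=float(P['k1'])
C=[onz(P,z,.004) for z in [(261,156),(344,157),(341,234),(263,234)]]
c=np.mean(C,0);print(c,[np.linalg.norm(C[i]-C[(i+1)%4]) for i in range(4)])
for a,b in [(0,1),(3,2)]: d=C[b]-C[a];print(np.degrees(np.arctan2(d[1],d[0])))
for a,b in [(3,0),(2,1)]: d=C[b]-C[a];print(np.degrees(np.arctan2(d[1],d[0]))-90)
y=np.radians(37.7)
g=c[:2]-.008*np.array([np.cos(y),np.sin(y)]);print('grip from plate',g)
gt=onz(P,(294,181),.042);gb=onz(P,(294,234),.042);print('grip top z=.042',gt,gb,(gt+gb)/2)
plan([g[0],g[1],.010],37.7)
E
```

```text
[ 0.5597 -0.2681  0.004 ] [np.float64(0.0696211749012549), np.float64(0.07037312860184464), np.float64(0.07114799294300696), np.float64(0.07123081055389929)]
36.97220717230017
37.69213809688357
37.70736043686195
38.95521428401085
grip from plate [ 0.5534 -0.273 ]
grip top z=.042 [ 0.5384 -0.2544  0.042 ] [ 0.5647 -0.2878  0.042 ] [ 0.5516 -0.2711  0.042 ]
tool_pos [ 0.5515 -0.2787  0.1237] dp mm [113.7196   3.4161   5.0188] roll (tool x down -> -yaw) -0.09389235164877618 or 179.90610764835122 clock 5.3 q7 0.5154902864410437 curz 37.606107648351234
```

The blade checks out: sides measure 70–71 mm, yaw is 37.7°, and both cameras agree. I'll descend now.

```bash
python3 -m pendant '{"dp":[[0,3.5,4.5],[20,0,0],[20,0,0],[20,0,0],[20,0,0],[15,0,0],[10,0,0],[8,0,0],[0,0,0],[0,0,0]],"roll":[0,0,0,0,0,0,0,0,0,0],"grip":[-1,-1,-1,-1,-0.5,-0.2,0,0,0,0]}'
python3 - <<'E'
from h import *
plan([.5534,-.273,.010],37.7)
print(arm.get_state()['finger_gap'],arm.get_state()['wrist_force'])
E
```

```text
clock: 6.3
tool_pos: [0.5533, -0.2733, 0.0111]
orientation: [-0.514, 1.508, 0.513]
wrist_force: [0.1, -0.1, 0.1]
finger_gap: 0.5
tool_pos [ 0.5533 -0.2733  0.0111] dp mm [1.079  0.164  0.2963] roll (tool x down -> -yaw) -0.09311928680153869 or 179.90688071319846 clock 6.3 q7 0.3812943673137474 curz 37.60688071319846
0.49978439215353554 [ 0.1081 -0.1258  0.0979]
```

```bash
python3 -m pendant '{"dp":[[0,0,0],[0,0,0],[0,0,0],[0,0,0],[0,0,0],[0,0,0],[0,0,0],[-5,0,0],[-20,0,0],[-20,0,0]],"roll":[0,0,0,0,0,0,0,0,0,0],"grip":[0.3,0.6,1,1,1,1,1,1,1,1]}' 45
python3 - <<'E'
from h import *
print(arm.get_state()['finger_gap'],arm.get_state()['wrist_force'])
plan([.5534,-.273,.18],12.5)
E
```

```text
clock: 7.3
tool_pos: [0.5512, -0.2731, 0.0551]
orientation: [-0.512, 1.512, 0.516]
wrist_force: [0.3, 0.0, -1.8]
finger_gap: 0.131
0.13114133086987304 [ 0.3341  0.0086 -1.7709]
tool_pos [ 0.5512 -0.2731  0.0551] dp mm [-124.8684   -0.8947    1.587 ] roll (tool x down -> -yaw) 25.10233670000156 or -154.89766329999844 clock 7.3 q7 0.4322525405777032 curz 37.602336700001565
```

```bash
python3 -m pendant '{"dp":[[-25,0,0],[-25,0,0],[-25,0,0],[0,20,3],[0,40,6],[0,45,7],[0,45,7],[0,45,7],[0,45,7],[0,45,7]],"roll":[8.4,8.4,8.3,0,0,0,0,0,0,0],"grip":[1,1,1,1,1,1,1,1,1,1]}'
python3 - <<'E'
from h import *
plan([.5268,.1451,.13],12.5)
E
```

```text
clock: 8.3
tool_pos: [0.5328, 0.0157, 0.1303]
orientation: [-0.171, 1.566, 0.171]
wrist_force: [0.8, 0.3, -2.0]
finger_gap: 0.13
tool_pos [0.5328 0.0157 0.1303] dp mm [  0.2709 127.6739  22.1612] roll (tool x down -> -yaw) -0.02094358872926705 or 179.97905641127073 clock 8.3 q7 -0.3577781129993624 curz 12.479056411270731
```

```bash
python3 -m pendant '{"dp":[[0,40,7],[0,40,7],[0,30,5],[0,17,3],[10,0,0],[15,0,0],[15,0,0],[10,0,0],[0,0,0],[0,0,0]],"roll":[0,0,0,0,0,0,0,0,0,0],"grip":[1,1,1,1,1,1,1,1,1,1]}'
python3 - <<'E'
from h import *
import json
plan([.5268,.1451,.045],12.5)
for n in ['wrist','top']:
    P=arm.camera_params(n);im=arm.read_camera(n)[:,:,::-1]
    cv2.imwrite(f'pics/{n}4.png',im); json.dump({k:np.array(v).tolist() for k,v in P.items()},open(n+'4.json','w'))
E
```

```text
clock: 9.3
tool_pos: [0.5279, 0.1425, 0.0801]
orientation: [-0.171, 1.565, 0.17]
wrist_force: [0.1, 1.1, -0.7]
finger_gap: 0.135
tool_pos [0.5279 0.1425 0.0801] dp mm [35.0979  2.8123 -0.4462] roll (tool x down -> -yaw) -0.048047311986692876 or 179.9519526880133 clock 9.3 q7 -0.6410862819660786 curz 12.45195268801331
```

View pics/wrist4.png

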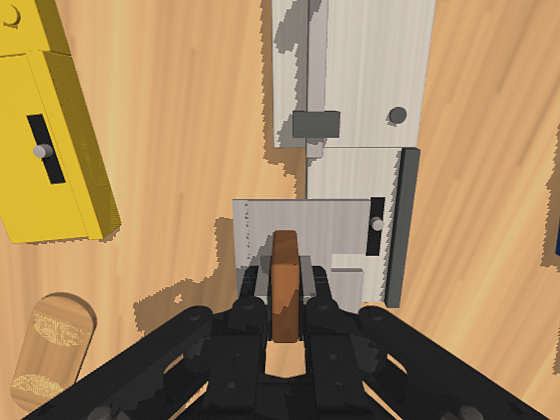

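```bash
cat >> h.py <<'E'
import json
yaw=np.radians(12.5);ux=np.array([np.cos(yaw),np.sin(yaw)]);uy=np.array([-ux[1],ux[0]]);O=np.array([.5599,.1481])
loc=lambda X:np.array([(X[:2]-O)@ux,(X[:2]-O)@uy])*1000
def ld(f):
    P={k:np.array(v) for k,v in json.load(open(f)).items()}; P['k1']=float(P['k1']);return P
E
python3 - <<'E'
from h import *
P=ld('wrist4.json')
im=cv2.imread('pics/wrist4.png')
cv2.imwrite('pics/w4z.png',cv2.resize(im[140:310,220:430],None,fx=3.8,fy=3.5,interpolation=cv2.INTER_CUBIC))
for n,z,h in [('pin',(378,225),.027),('corner+y back',(371,200),.074),('corner +y front',(234,199),.0725),('notch up',(363,269),.074),('notch in',(331,268),.074),('slot top',(378,197),.02),('slot bot',(373,255),.02)]: print(n,loc(onz(P,z,h)))
print('tcp',loc(arm.get_state()['tool_pos']))
E
```

```text
pin [28.2383  4.5394]
corner+y back [ 8.5181 37.1235]
corner +y front [-59.9389  37.1245]
notch up [ 7.6906 -1.8267]
notch in [-9.5414 -1.2531]
slot top [28.4911 22.0946]
slot bot [ 29.1105 -21.6532]
tcp [-31.748    1.9222]
```

View pics/w4z.png

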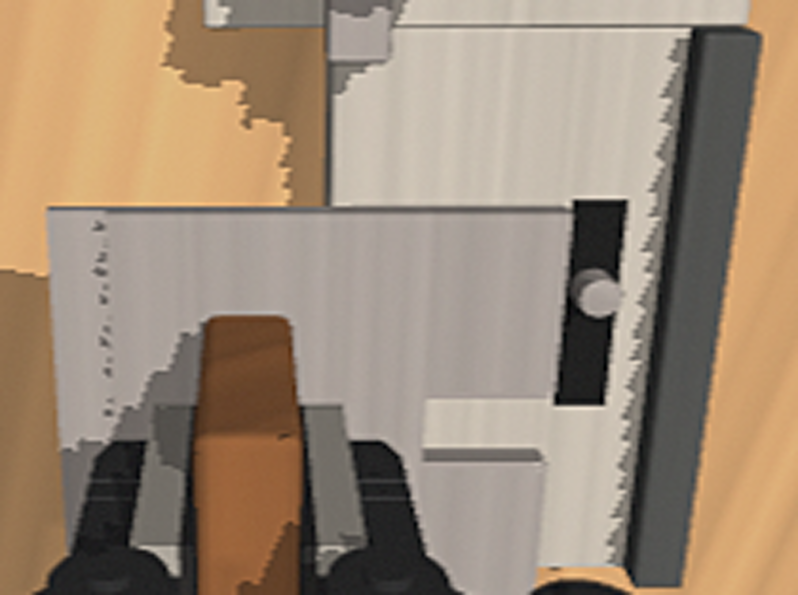

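```bash
python3 - <<'E'
import cv2
im=cv2.imread('pics/top4.png')
cv2.imwrite('pics/t4z.png',cv2.resize(im[160:240,150:260],None,fx=7,fy=7,interpolation=cv2.INTER_CUBIC))
E
```

```text
(no output)
```

View pics/t4z.png

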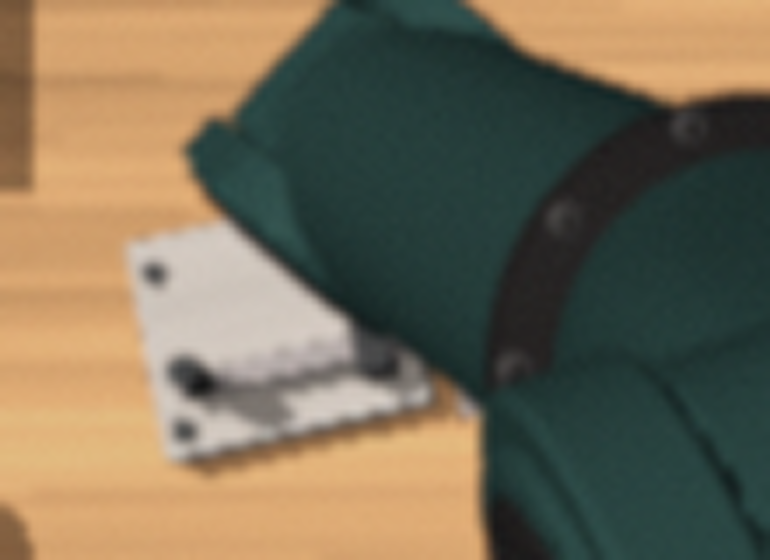

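```bash
python3 - <<'E'
from h import *
P=ld('wrist4.json')
o=lambda z:[(z[0]+.5)/3.8-.5+220,(z[1]+.5)/3.5-.5+140]
for h in (.073,.074,.075):
  U=loc(onz(P,o((552,401)),h));L=loc(onz(P,o((543,460)),h));U2=loc(onz(P,o((424,401)),h));L2=loc(onz(P,o((424,461)),h))
  K=loc(onz(P,o((572,209)),h)); 
  print(h,U,L,U2,L2,'mid y',(U[1]+L[1])/2,'w',U[1]-L[1],'edge yaw deg', np.degrees(np.arctan2(U[1]-U2[1],U[0]-U2[0])),'back edge ang',np.degrees(np.arctan2(-(K[0]-L[0]),K[1]-L[1])),'mid from corner',K[1]-35)
print('pin',loc(onz(P,o((600,299)),.027)),'slotends',loc(onz(P,o((600,199)),.02)),loc(onz(P,o((580,405)),.02)))
f1,f2=loc(onz(P,o((695,30)),.027)),loc(onz(P,o((630,577)),.027));print('fence',f1,f2,np.degrees(np.arctan2(-(f1-f2)[0],(f1-f2)[1])))
plan([.5268,.1451,.045],12.5)
E
```

```text
0.073 [8.26   6.5203] [ 7.8167 -3.6816] [-9.6603  6.4885] [-9.1643 -3.8943] mid y 1.419375343516077 w 10.20189385705601 edge yaw deg 0.10178052832873866 back edge ang -0.7525873861669631 mid from corner 2.1431477409728785
0.074 [7.9777 7.0402] [ 7.5373 -3.0936] [-9.8231  7.0086] [-9.3304 -3.3049] mid y 1.9732950930361233 w 10.133809583631939 edge yaw deg 0.10178052832875001 back edge ang -0.7525873861668961 mid from corner 2.4586581204555955
0.075 [7.6954 7.5601] [ 7.2579 -2.5056] [-9.9858  7.5287] [-9.4964 -2.7155] mid y 2.527214842556181 w 10.06572531020784 edge yaw deg 0.10178052832875575 back edge ang -0.7525873861669895 mid from corner 2.774168499938348
pin [27.9251  4.4871] slotends [28.1375 22.4476] [ 28.606  -21.9417]
fence [38.4108 55.84  ] [ 39.762  -58.7074] 0.6758196845416328
tool_pos [0.5285 0.1431 0.081 ] dp mm [35.9867  2.3067 -1.2441] roll (tool x down -> -yaw) -0.024996233986328775 or 179.97500376601369 clock 9.4 q7 -0.6411282400968784 curz 12.475003766013675
```

```bash
python3 -m pendant '{"dp":[[10,1,0],[10,1,0],[10,0,0],[8,0,0],[4,0,0],[2,0,0],[0,0,0],[0,0,0],[0,0,0],[0,0,0]],"roll":[-0.4,0,0,0,0,0,0,0,0,0],"grip":[1,1,1,1,1,1,1,1,1,1]}'
python3 - <<'E'
from h import *
s=arm.get_state();print(s['tool_pos'],loc(s['tool_pos']),s['wrist_force'],s['moment'])
n='wrist'
P=arm.camera_params(n);im=arm.read_camera(n)[:,:,::-1]
cv2.imwrite(f'pics/{n}5.png',im); json.dump({k:np.array(v).tolist() for k,v in P.items()},open(n+'5.json','w'))
cv2.imwrite('pics/w5z.png',cv2.resize(im[150:310,220:430],None,fx=3.8,fy=3.5,interpolation=cv2.INTER_CUBIC))
E
```

```text
clock: 10.4
tool_pos: [0.5278, 0.1452, 0.037]
orientation: [-0.177, 1.563, 0.177]
wrist_force: [-0.1, 0.0, -2.3]
finger_gap: 0.133
[0.5278 0.1452 0.037 ] [-31.9289   4.0975] [-0.0605  0.0058 -2.339 ] [-0.0537  0.      0.0279]
```

View pics/w5z.png

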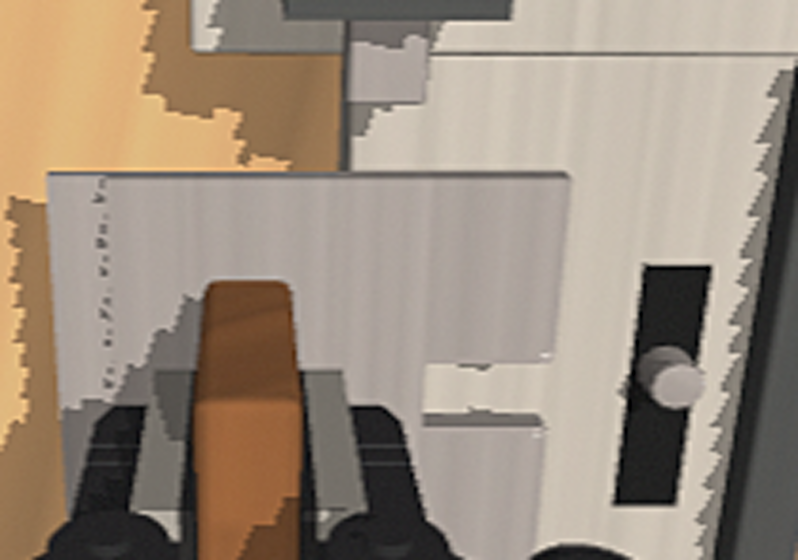

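```bash
python3 - <<'E'
from h import *
P=ld('wrist5.json')
o=lambda z:[(z[0]+.5)/3.8-.5+220,(z[1]+.5)/3.5-.5+150]
for h in (.028,.030):
  U=loc(onz(P,o((553,364)),h));L=loc(onz(P,o((543,427)),h));U2=loc(onz(P,o((424,364)),h));L2=loc(onz(P,o((424,427)),h))
  K=loc(onz(P,o((570,174)),h)); K0=loc(onz(P,o((48,174)),h-.001))
  print(h,U,L,U2,L2,K,K0,'mid y',(U[1]+L[1])/2,'notch ang', np.degrees(np.arctan2((U+L-U2-L2)[1],(U+L-U2-L2)[0])),'+y edge ang',np.degrees(np.arctan2((K-K0)[1],(K-K0)[0])),'back edge ang',np.degrees(np.arctan2(-(K[0]-L[0]),K[1]-L[1])),'mid from corner',K[1]-35)
a,b=loc(onz(P,o((677,266)),.02)),loc(onz(P,o((646,505)),.02))
print('pin',loc(onz(P,o((675,386)),.027)),'slotends',a,b,(a+b)/2,np.degrees(np.arctan2(-(a-b)[0],(a-b)[1])))
plan([.5268,.1451,.045],12.5)
E
```

```text
0.028 [9.4735 8.85  ] [ 9.0247 -2.1906] [-8.8214  8.6916] [-8.2077 -2.3443] [ 8.9499 39.5328] [-60.9484  38.6591] mid y 3.3296997255051695 notch ang 0.5033148074199412 +y edge ang 0.7161335656133253 back edge ang 0.1027130287054059 mid from corner 4.532754860314874
0.03 [8.8954 9.8804] [ 8.4525 -1.0148] [-9.1584  9.724 ] [-8.5528 -1.1664] [ 8.3787 40.1589] [-60.6009  39.2925] mid y 4.4328328274520725 notch ang 0.5033148074199412 +y edge ang 0.7195755961862281 back edge ang 0.10271302870549896 mid from corner 5.158892954026577
pin [27.6229  4.6705] slotends [28.1366 22.0165] [ 28.7288 -21.7995] [28.4327  0.1085] 0.7743258711436197
tool_pos [0.5278 0.1452 0.037 ] dp mm [-8.0346  0.1591 -0.9881] roll (tool x down -> -yaw) 0.39865209437184035 or -179.60134790562816 clock 10.45 q7 -0.6941157560657107 curz 12.898652094371835
```

```bash
python3 -m pendant '{"dp":[[1,0,0],[1,0,0],[0.5,0,0],[0.5,0,0],[0.5,0,0],[0,0,0],[0,0,0],[0,0,0],[0,0,0],[0,0,0]],"roll":[-0.2,0,0,0,0,0,0,0,0,0],"grip":[1,1,1,1,1,1,1,1,1,1]}'
```

```text
clock: 11.45
tool_pos: [0.5276, 0.1452, 0.0332]
orientation: [-0.18, 1.563, 0.18]
wrist_force: [-0.3, 0.8, -2.1]
finger_gap: 0.135
```

```bash
python3 -m pendant '{"dp":[[0.5,0,0],[0.5,0,0],[0.5,0,0],[0.5,0,0],[0,0,0],[0,0,0],[0,0,0],[0,0,0],[0,0,0],[0,0,0]],"roll":[0,0,0,0,0,0,0,0,0,0],"grip":[1,1,1,1,1,1,1,1,1,1]}'
```

```text
clock: 12.45
tool_pos: [0.5276, 0.1452, 0.0315]
orientation: [-0.18, 1.563, 0.179]
wrist_force: [-2.7, -0.8, 5.1]
finger_gap: 0.134
```

```bash
python3 -m pendant '{"dp":[[-0.4,0,0],[0,0,1],[0,0,1.5],[0,0,1.5],[0,0,1.5],[0,0,1.5],[0,0,1.5],[0,0,1],[0,0,0.5],[0,0,0]],"roll":[0,0,0,0,0,0,0,0,0,0],"grip":[1,1,1,1,1,1,1,1,1,1]}'
python3 - <<'E'
from h import *
s=arm.get_state();print(s['tool_pos'],loc(s['tool_pos']),s['wrist_force'],s['moment'])
n='wrist'
P=arm.camera_params(n);im=arm.read_camera(n)[:,:,::-1]
cv2.imwrite(f'pics/{n}6.png',im); json.dump({k:np.array(v).tolist() for k,v in P.items()},open(n+'6.json','w'))
cv2.imwrite('pics/w6z.png',cv2.resize(im[150:310,220:430],None,fx=3.8,fy=3.5,interpolation=cv2.INTER_CUBIC))
E
```

```text
clock: 13.45
tool_pos: [0.5331, 0.1461, 0.0316]
orientation: [-0.183, 1.57, 0.178]
wrist_force: [-8.3, -1.7, 12.4]
finger_gap: 0.134
[0.5331 0.1461 0.0316] [-26.5655   3.8526] [-8.2602 -1.7115 12.3995] [-0.2895  1.5989  0.0755]
```

View pics/w6z.png

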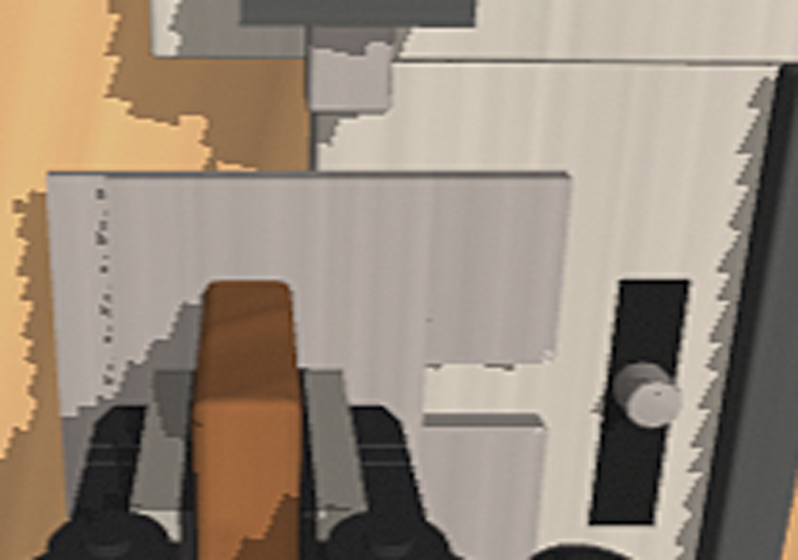

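Dragging too hard: about 14 N down. I'll lift slightly to unload it.

```bash
python3 -m pendant '{"dp":[[-0.5,0,0],[-0.5,0,0],[-0.5,0,0],[0,0,0],[0,0,0],[0,0,0],[0,0,0],[0,0,0],[0,0,0],[0,0,0]],"roll":[0,0,0,0,0,0,0,0,0,0],"grip":[1,1,1,1,1,1,1,1,1,1]}'
python3 - <<'E'
from h import *
s=arm.get_state();print(s['tool_pos'],loc(s['tool_pos']),s['wrist_force'],s['moment'],R.from_rotvec(s['orientation']).as_matrix()[:,0])
E
```

```text
clock: 14.5
tool_pos: [0.5374, 0.1474, 0.0331]
orientation: [-0.18, 1.563, 0.18]
wrist_force: [-0.2, 0.3, -0.8]
finger_gap: 0.135
[0.5374 0.1474 0.0331] [-22.1533   4.2415] [-0.1649  0.261  -0.7903] [-0.0975 -0.0115 -0.0574] [-0.  0. -1.]
```

```bash
python3 - <<'E'
from h import *
n='wrist'
P=arm.camera_params(n);im=arm.read_camera(n)[:,:,::-1]
cv2.imwrite(f'pics/{n}7.png',im); json.dump({k:np.array(v).tolist() for k,v in P.items()},open(n+'7.json','w'))
cv2.imwrite('pics/w7z.png',cv2.resize(im[210:300,310:430],None,fx=6.5,fy=6.5,interpolation=cv2.INTER_CUBIC))
E
```

```text
(no output)
```

View pics/w7z.png

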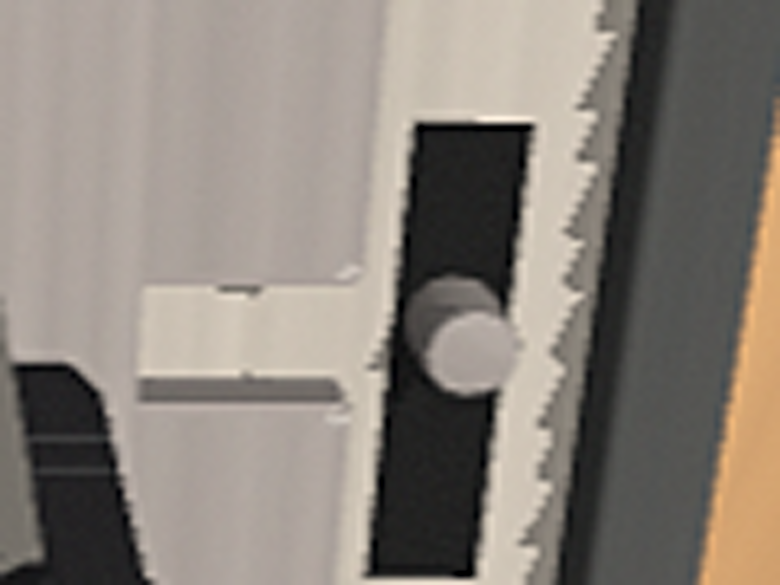

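At plate height the notch centre (row about 344) matches the pin (row about 344). I'll advance gently.

```bash
python3 -m pendant '{"dp":[[0,0,0.5],[0,0,0.5],[0,0,0.5],[0,0,0.5],[0,0,0.5],[0,0,0.5],[0,0,0.5],[0,0,0.5],[0,0,0],[0,0,0]],"roll":[0,0,0,0,0,0,0,0,0,0],"grip":[1,1,1,1,1,1,1,1,1,1]}'
python3 -c "
from h import *
s=arm.get_state();print(loc(s['tool_pos']),s['wrist_force'],s['moment'])"
```

```text
clock: 15.55
tool_pos: [0.5412, 0.1483, 0.0331]
orientation: [-0.18, 1.563, 0.18]
wrist_force: [0.3, -0.5, -0.7]
finger_gap: 0.134
[-18.1791   4.2548] [ 0.3431 -0.4876 -0.6659] [ 0.0433  0.0253 -0.0326]
```

Free motion, back edge at about 23–25 mm. The next 3 mm show whether it clears the pin.

```bash
python3 -m pendant '{"dp":[[0,0,0.5],[0,0,0.5],[0,0,0.5],[0,0,0.5],[0,0,0.5],[0,0,0.5],[0,0,0],[0,0,0],[0,0,0],[0,0,0]],"roll":[0,0,0,0,0,0,0,0,0,0],"grip":[1,1,1,1,1,1,1,1,1,1]}'
python3 -c "
from h import *
s=arm.get_state();print(loc(s['tool_pos']),s['wrist_force'],s['moment'])"
```

```text
clock: 16.55
tool_pos: [0.5441, 0.149, 0.0331]
orientation: [-0.18, 1.563, 0.18]
wrist_force: [-0.5, 0.7, -1.5]
finger_gap: 0.136
[-15.1864   4.2744] [-0.5114  0.706  -1.4888] [0.0307 0.1186 0.0132]
```

```bash
python3 -m pendant '{"dp":[[0,0,0.5],[0,0,0.5],[0,0,0.5],[0,0,0.5],[0,0,0.5],[0,0,0.5],[0,0,0],[0,0,0],[0,0,0],[0,0,0]],"roll":[0,0,0,0,0,0,0,0,0,0],"grip":[1,1,1,1,1,1,1,1,1,1]}'
python3 -c "
from h import *
s=arm.get_state();print(loc(s['tool_pos']),s['wrist_force'],s['moment'])"
```

```text
clock: 17.55
tool_pos: [0.5471, 0.1497, 0.0331]
orientation: [-0.18, 1.563, 0.18]
wrist_force: [0.1, -0.7, -2.1]
finger_gap: 0.135
[-12.1857   4.3056] [ 0.0574 -0.6743 -2.0769] [-0.0158 -0.0097 -0.0095]
```

```bash
python3 - <<'E'
from h import *
n='wrist'
P=arm.camera_params(n);im=arm.read_camera(n)[:,:,::-1]
cv2.imwrite(f'pics/{n}8.png',im); json.dump({k:np.array(v).tolist() for k,v in P.items()},open(n+'8.json','w'))
cv2.imwrite('pics/w8z.png',cv2.resize(im[190:300,300:420],None,fx=5.4,fy=5.4,interpolation=cv2.INTER_CUBIC))
E
```

```text
(no output)
```

View pics/w8z.png

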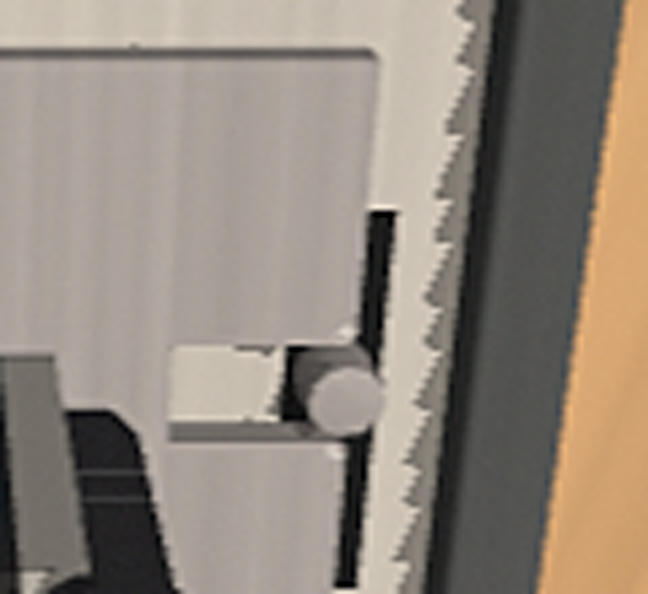

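The pin is inside the notch, with about 11 mm left to the fence.

```bash
python3 -m pendant '{"dp":[[0,0,0.7],[0,0,0.7],[0,0,0.7],[0,0,0.7],[0,0,0.7],[0,0,0.7],[0,0,0.7],[0,0,0.6],[0,0,0],[0,0,0]],"roll":[0,0,0,0,0,0,0,0,0,0],"grip":[1,1,1,1,1,1,1,1,1,1]}'
python3 -c "
from h import *
s=arm.get_state();print(loc(s['tool_pos']),s['wrist_force'],s['moment'])"
```

```text
clock: 18.6
tool_pos: [0.5524, 0.1509, 0.0331]
orientation: [-0.18, 1.563, 0.18]
wrist_force: [-1.0, 0.2, -1.6]
finger_gap: 0.131
[-6.6828  4.361 ] [-1.0477  0.1563 -1.5717] [-0.0426 -0.0516 -0.0443]
```

```bash
python3 -m pendant '{"dp":[[0,0,0.5],[0,0,0.5],[0,0,0.5],[0,0,0.5],[0,0,0],[0,0,0],[0,0,0],[0,0,0],[0,0,0],[0,0,0]],"roll":[0,0,0,0,0,0,0,0,0,0],"grip":[1,1,1,1,1,1,1,1,1,1]}'
python3 -c "
from h import *
s=arm.get_state();print(loc(s['tool_pos']),s['wrist_force'],s['moment'])"
```

```text
clock: 19.6
tool_pos: [0.5544, 0.1514, 0.0331]
orientation: [-0.18, 1.563, 0.18]
wrist_force: [0.2, 0.1, -1.8]
finger_gap: 0.128
[-4.6708  4.4244] [ 0.2157  0.132  -1.8331] [0.0219 0.0196 0.0016]
```

```bash
python3 -m pendant '{"dp":[[0,0,0.4],[0,0,0.4],[0,0,0.4],[0,0,0.3],[0,0,0],[0,0,0],[0,0,0],[0,0,0],[0,0,0],[0,0,0]],"roll":[0,0,0,0,0,0,0,0,0,0],"grip":[1,1,1,1,1,1,1,1,1,1]}'
python3 -c "
from h import *
s=arm.get_state();print(loc(s['tool_pos']),s['wrist_force'],s['moment'])"
```

```text
clock: 20.6
tool_pos: [0.5558, 0.1517, 0.0331]
orientation: [-0.18, 1.563, 0.18]
wrist_force: [0.8, 0.6, -2.1]
finger_gap: 0.135
[-3.1726  4.4251] [ 0.8069  0.5668 -2.1244] [ 0.0018  0.0235 -0.0168]
```

```bash
python3 -m pendant '{"dp":[[0,0,0.3],[0,0,0.3],[0,0,0.3],[0,0,0],[0,0,0],[0,0,0],[0,0,0],[0,0,0],[0,0,0],[0,0,0]],"roll":[0,0,0,0,0,0,0,0,0,0],"grip":[1,1,1,1,1,1,1,1,1,1]}'
python3 -c "
from h import *
s=arm.get_state();print(loc(s['tool_pos']),s['wrist_force'],s['moment'])"
```

```text
clock: 21.6
tool_pos: [0.5567, 0.1519, 0.0331]
orientation: [-0.18, 1.563, 0.18]
wrist_force: [-0.4, -0.1, -1.3]
finger_gap: 0.128
[-2.2825  4.4253] [-0.3829 -0.0887 -1.3224] [ 0.0142 -0.0556 -0.0315]
```

```bash
python3 -m pendant '{"dp":[[0,0,0.3],[0,0,0.3],[0,0,0.3],[0,0,0],[0,0,0],[0,0,0],[0,0,0],[0,0,0],[0,0,0],[0,0,0]],"roll":[0,0,0,0,0,0,0,0,0,0],"grip":[1,1,1,1,1,1,1,1,1,1]}'
python3 -c "
from h import *
s=arm.get_state();print(loc(s['tool_pos']),s['wrist_force'],s['moment'])"
```

```text
clock: 22.6
tool_pos: [0.5576, 0.1521, 0.0331]
orientation: [-0.18, 1.563, 0.18]
wrist_force: [0.3, 0.1, -1.4]
finger_gap: 0.132
[-1.3885  4.444 ] [ 0.294   0.1363 -1.4055] [-0.0112 -0.031   0.0009]
```

```bash
python3 -m pendant '{"dp":[[0,0,0.3],[0,0,0.3],[0,0,0.3],[0,0,0],[0,0,0],[0,0,0],[0,0,0],[0,0,0],[0,0,0],[0,0,0]],"roll":[0,0,0,0,0,0,0,0,0,0],"grip":[1,1,1,1,1,1,1,1,1,1]}'
python3 - <<'E'
from h import *
s=arm.get_state();print(loc(s['tool_pos']),s['wrist_force'],s['moment'])
n='wrist'
P=arm.camera_params(n);im=arm.read_camera(n)[:,:,::-1]
cv2.imwrite(f'pics/{n}9.png',im)
cv2.imwrite('pics/w9z.png',cv2.resize(im[190:300,300:420],None,fx=5.4,fy=5.4,interpolation=cv2.INTER_CUBIC))
E
```

```text
clock: 23.6
tool_pos: [0.558, 0.1522, 0.033]
orientation: [-0.18, 1.564, 0.179]
wrist_force: [-2.8, 0.2, -0.1]
finger_gap: 0.13
[-0.9909  4.4439] [-2.8462  0.153  -0.0776] [-0.0593  0.6374 -0.0701]
```

View pics/w9z.png

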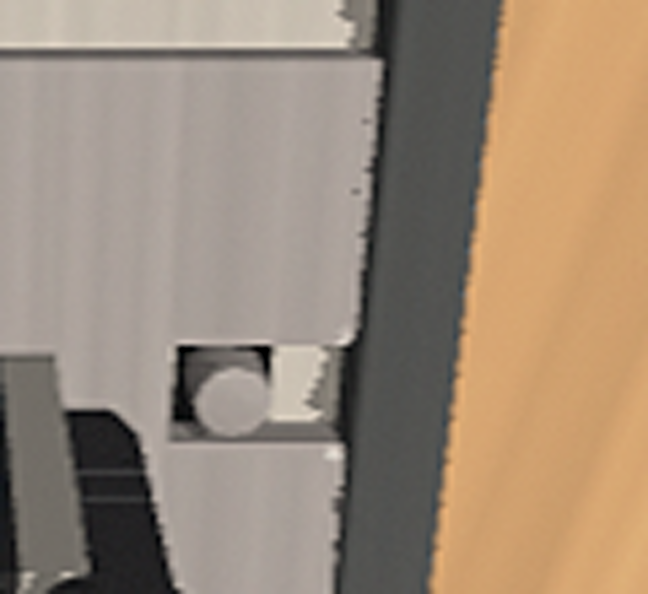

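Fence contact at 2.8 N. One more light press while lowering, then release.

```bash
python3 -m pendant '{"dp":[[0.4,0,0],[0.4,0,0.2],[0,0,0.2],[0,0,0],[0,0,0],[0,0,0],[0,0,0],[0,0,0],[0,0,0],[0,0,0]],"roll":[0,0,0,0,0,0,0,0,0,0],"grip":[1,1,1,1,1,1,1,1,1,1]}'
python3 -c "
from h import *
s=arm.get_state();print(loc(s['tool_pos']),s['wrist_force'],s['moment'])"
```

```text
clock: 24.65
tool_pos: [0.5581, 0.1522, 0.0321]
orientation: [-0.18, 1.565, 0.179]
wrist_force: [-4.8, -0.0, 0.2]
finger_gap: 0.136
[-0.8663  4.3443] [-4.7809 -0.0327  0.2233] [-0.1874  1.0879 -0.1146]
```

```bash
python3 -m pendant '{"dp":[[0,0,0],[0,0,0],[0,0,0],[0,0,0],[0,0,0],[0,0,0],[-10,0,0],[-20,0,0],[-25,0,0],[-25,0,0]],"roll":[0,0,0,0,0,0,0,0,0,0],"grip":[0.5,0,0,0,0,0,0,0,0,0]}'
python3 - <<'E'
from h import *
s=arm.get_state();print(s['tool_pos'],loc(s['tool_pos']),s['wrist_force'],s['finger_gap'])
n='wrist'
P=arm.camera_params(n);im=arm.read_camera(n)[:,:,::-1];json.dump({k:np.array(v).tolist() for k,v in P.items()},open('wrist10.json','w'))
cv2.imwrite(f'pics/{n}10.png',im)
E
```

```text
clock: 25.65
tool_pos: [0.5587, 0.1524, 0.1136]
orientation: [-0.18, 1.564, 0.18]
wrist_force: [0.1, -0.2, -1.0]
finger_gap: 0.499
[0.5587 0.1524 0.1136] [-0.2554  4.485 ] [ 0.0672 -0.1799 -0.9507] 0.4987412332477915
```

View pics/wrist10.png

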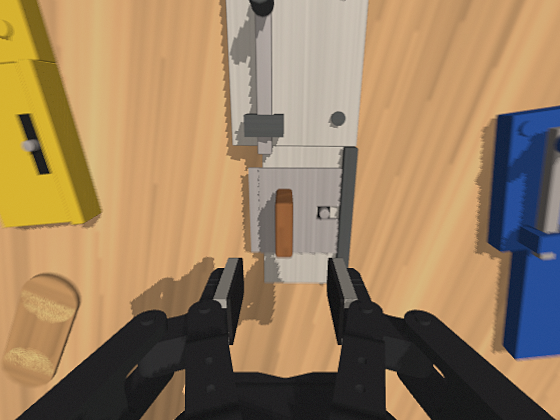

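```bash
python3 - <<'E'
from h import *
T=arm.camera_params('top');S=arm.camera_params('scene')
print('jar lid',onz(T,(122,229),.09),'scene',onz(S,(394,142),.09))
plan([.5057,.3127,.12],13.1)
P=ld('wrist10.json')
o=[(262,8)]
print('knob',onz(P,(262,6),.066))
E
```

```text
jar lid [0.4665 0.42   0.09  ] scene [0.4713 0.437  0.09  ]
tool_pos [0.5611 0.1536 0.1175] dp mm [ -2.5563 167.573  -17.8482] roll (tool x down -> -yaw) 0.014875696355289847 or -179.9851243036447 clock 25.7 q7 -0.5749196958842615 curz 13.114875696355293
knob [0.5156 0.2751 0.066 ]
```

```bash
python3 -m pendant '{"dp":[[0,25,-3],[0,30,-3],[0,30,-3],[0,30,-3],[0,25,-3],[0,20,-2],[0,7,-1],[0,0,0],[0,0,0],[0,0,0]],"roll":[0,0,0,0,0,0,0,0,0,0],"grip":[1,1,1,1,1,1,1,1,1,1]}' 40
python3 - <<'E'
from h import *
s=arm.get_state();print(s['tool_pos'],loc(s['tool_pos']),s['wrist_force'],s['finger_gap'])
n='wrist'
P=arm.camera_params(n);im=arm.read_camera(n)[:,:,::-1];json.dump({k:np.array(v).tolist() for k,v in P.items()},open('wrist11.json','w'))
cv2.imwrite(f'pics/{n}11.png',im)
plan([.5057,.3127,.12],13.1)
E
```

```text
clock: 26.7
tool_pos: [0.5042, 0.309, 0.1122]
orientation: [-0.179, 1.564, 0.176]
wrist_force: [-0.2, -0.3, -0.4]
finger_gap: 0.003
[0.5042 0.309  0.1122] [-19.5282 169.127 ] [-0.2221 -0.3423 -0.4429] 0.0029722193711510104
tool_pos [0.5042 0.3092 0.1122] dp mm [-7.8495  3.1022  2.248 ] roll (tool x down -> -yaw) -0.13253474234919338 or 179.8674652576508 clock 26.75 q7 -0.8441603227593089 curz 12.967465257650808
```

View pics/wrist11.png

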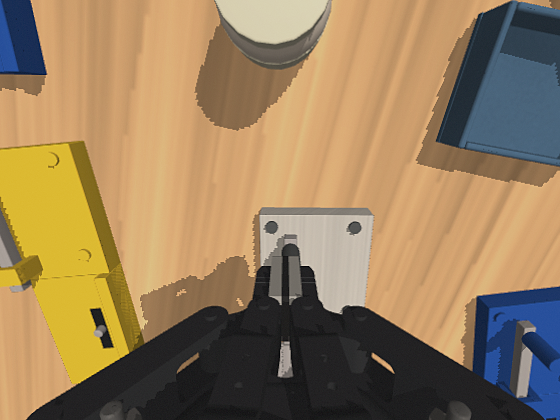

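```bash
python3 - <<'E'
from h import *
P=ld('wrist11.json')
im=cv2.imread('pics/wrist11.png')
cv2.imwrite('pics/w11z.png',cv2.resize(im[200:340,220:380],None,fx=4.8,fy=4.2,interpolation=cv2.INTER_CUBIC))
for uv in [(291,250),(291,240)]: print(onz(P,uv,.066),loc(onz(P,uv,.066)),onz(P,uv,.036))
s=arm.get_state()['tool_pos'];print('tcp proj',proj(P,s))
print('knob expected px',proj(P,[.5125,.2835,.066]))
for u in [(260,215),(374,215)]: print(loc(onz(P,u,.02)))
E
```

```text
[0.5091 0.2976 0.066 ] [-17.2353 156.9889] [0.5131 0.283  0.036 ]
[0.5074 0.3048 0.066 ] [-17.3485 164.3273] [0.5111 0.2913 0.036 ]
tcp proj [288.5026 269.1565]
knob expected px [291.0594 269.1595]
[-41.3487 164.5846]
[ 49.7265 165.457 ]
```

View pics/w11z.png

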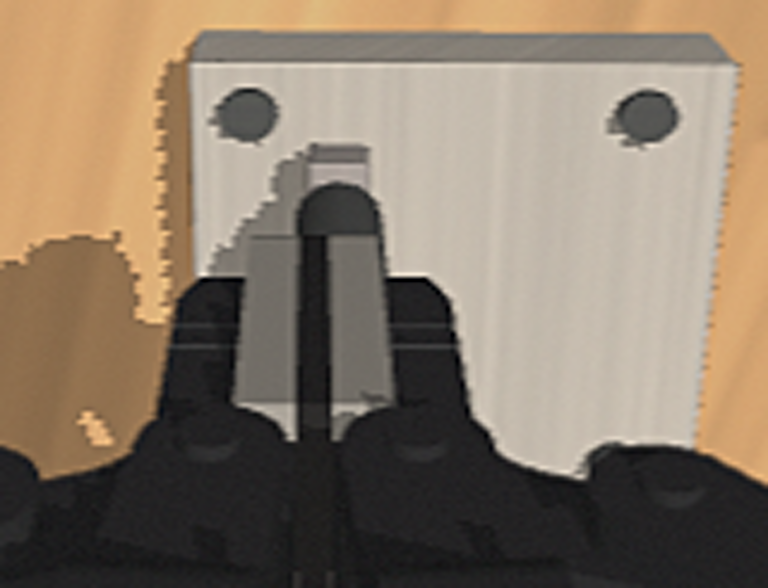

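Knob base edge is at holder y≈151 mm, as expected (144+7), so the closed fingers have 7–10 mm clearance on the +y side. I'll lower to knob height.

```bash
python3 -m pendant '{"dp":[[0,3,2],[10,0,0],[15,0,0],[15,0,0],[10,0,0],[8,0,0],[5,0,0],[0,0,0],[0,0,0],[0,0,0]],"roll":[0,0,0,0,0,0,0,0,0,0],"grip":[1,1,1,1,1,1,1,1,1,1]}' 40
python3 - <<'E'
from h import *
s=arm.get_state();print(s['tool_pos'],loc(s['tool_pos']),s['wrist_force'],s['finger_gap'])
E
```

```text
clock: 27.75
tool_pos: [0.5051, 0.3147, 0.0498]
orientation: [-0.179, 1.562, 0.18]
wrist_force: [-0.3, -0.1, -0.5]
finger_gap: 0.001
[0.5051 0.3147 0.0498] [-17.4398 174.5246] [-0.2718 -0.146  -0.4941] 0.0013963944782664165
```

```bash
python3 -m pendant '{"dp":[[0,-4,0],[0,-4,0],[0,-4,0],[0,-4,0],[0,-4,0],[0,-4,0],[0,-4,0],[0,-4,0],[0,-2,0],[0,0,0]],"roll":[0,0,0,0,0,0,0,0,0,0],"grip":[1,1,1,1,1,1,1,1,1,1]}'
python3 - <<'E'
from h import *
s=arm.get_state();print(s['tool_pos'],loc(s['tool_pos']),s['wrist_force'],s['finger_gap'])
n='top'
im=arm.read_camera(n)[:,:,::-1]
cv2.imwrite('pics/t12z.png',cv2.resize(im[160:240,150:260],None,fx=7,fy=7,interpolation=cv2.INTER_CUBIC))
im=arm.read_camera('scene')[:,:,::-1]
cv2.imwrite('pics/s12z.png',cv2.resize(im[130:235,300:420],None,fx=5,fy=5,interpolation=cv2.INTER_CUBIC))
E
```

```text
clock: 28.75
tool_pos: [0.5127, 0.2804, 0.0493]
orientation: [-0.18, 1.563, 0.178]
wrist_force: [-0.3, -0.3, 0.5]
finger_gap: 0.001
[0.5127 0.2804 0.0493] [-17.4498 139.3743] [-0.278  -0.2573  0.498 ] 0.0008347735087140312
```

View pics/s12z.png

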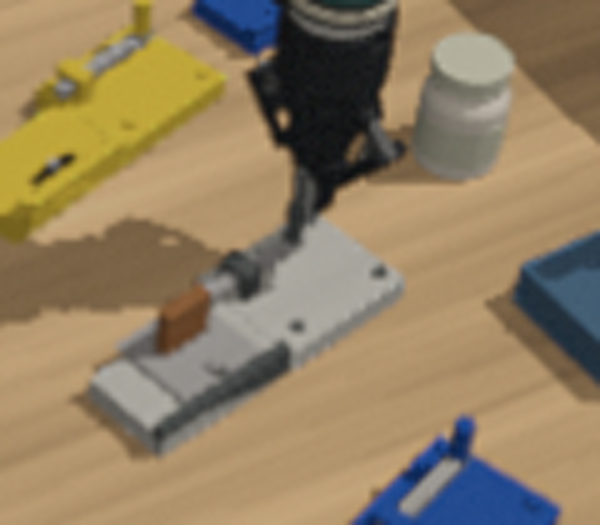

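```bash
python3 -m pendant '{"dp":[[0,-4,0],[0,-4,0],[0,-4,0],[0,-4,0],[0,-4,0],[0,-4,0],[0,-3,0],[0,-2,0],[0,0,0],[0,0,0]],"roll":[0,0,0,0,0,0,0,0,0,0],"grip":[1,1,1,1,1,1,1,1,1,1]}'
python3 - <<'E'
from h import *
s=arm.get_state();print(s['tool_pos'],loc(s['tool_pos']),s['wrist_force'],s['finger_gap'])
im=arm.read_camera('scene')[:,:,::-1]
cv2.imwrite('pics/s13z.png',cv2.resize(im[130:235,300:420],None,fx=5,fy=5,interpolation=cv2.INTER_CUBIC))
im=arm.read_camera('wrist')[:,:,::-1]
cv2.imwrite('pics/w13.png',im)
E
```

```text
clock: 29.85
tool_pos: [0.5191, 0.2521, 0.0492]
orientation: [-0.18, 1.564, 0.178]
wrist_force: [0.8, 0.1, 0.0]
finger_gap: -0.001
[0.5191 0.2521 0.0492] [-17.2931 110.3858] [0.8309 0.0513 0.0053] -0.0007122940021759522
```

View pics/s13z.png

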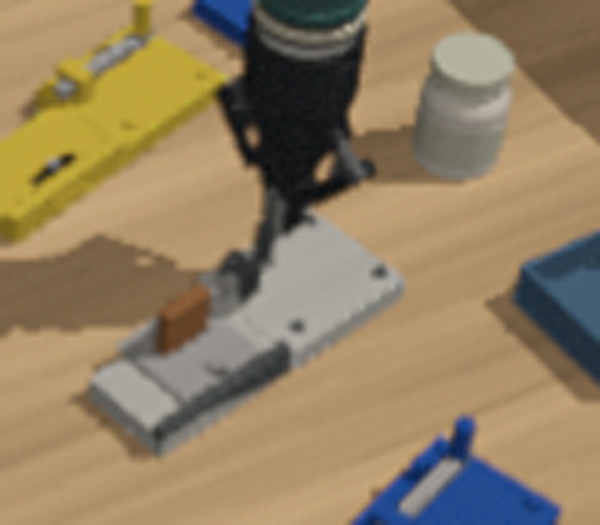

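View pics/w13.png

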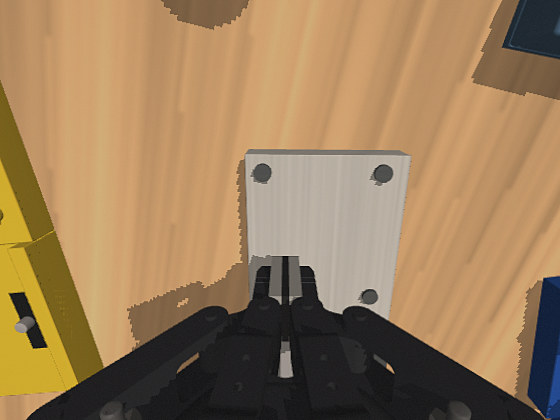

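```bash
python3 -m pendant '{"dp":[[0,-1,0],[0,-1,0],[0,-1,0],[0,-1,0],[0,-1,0],[0,0,0],[0,0,0],[0,0,0],[0,0,0],[0,0,0]],"roll":[0,0,0,0,0,0,0,0,0,0],"grip":[1,1,1,1,1,1,1,1,1,1]}'
python3 -c "
from h import *
s=arm.get_state();print(loc(s['tool_pos']),s['wrist_force'],s['moment'])"
```

```text
clock: 30.95
tool_pos: [0.5203, 0.2481, 0.0493]
orientation: [-0.18, 1.563, 0.179]
wrist_force: [-0.1, 1.6, -1.0]
finger_gap: 0.004
[-17.0627 106.1614] [-0.0965  1.6231 -0.9512] [0.328  0.0458 0.0218]
```

```bash
python3 -m pendant '{"dp":[[0,-0.7,0],[0,-0.7,0],[0,-0.6,0],[0,0,0],[0,0,0],[0,0,0],[0,0,0],[0,0,0],[0,0,0],[0,0,0]],"roll":[0,0,0,0,0,0,0,0,0,0],"grip":[1,1,1,1,1,1,1,1,1,1]}'
python3 -c "
from h import *
s=arm.get_state();print(loc(s['tool_pos']),s['wrist_force'],s['moment'])"
```

```text
clock: 31.95
tool_pos: [0.5205, 0.2468, 0.0494]
orientation: [-0.179, 1.563, 0.181]
wrist_force: [-1.2, 5.0, -1.2]
finger_gap: 0.002
[-17.067  104.8927] [-1.2069  4.9698 -1.1576] [1.1205 0.3436 0.0202]
```

```bash
python3 -m pendant '{"dp":[[0,-0.5,0],[0,-0.5,0],[0,-0.5,0],[0,0,0],[0,0,0],[0,0,0],[0,0,0],[0,0,0],[0,0,0],[0,0,0]],"roll":[0,0,0,0,0,0,0,0,0,0],"grip":[1,1,1,1,1,1,1,1,1,1]}'
python3 -c "
from h import *
s=arm.get_state();print(loc(s['tool_pos']),s['wrist_force'],s['moment'])"
```

```text
clock: 32.95
tool_pos: [0.5206, 0.2467, 0.0494]
orientation: [-0.178, 1.563, 0.183]
wrist_force: [-1.8, 7.2, -1.5]
finger_gap: 0.002
[-17.0605 104.8177] [-1.8408  7.1995 -1.4875] [ 1.4328  0.463  -0.0394]
```

It's at the stop: force is rising with no motion, at the expected position. I'll back off, lift and check.

```bash
python3 -m pendant '{"dp":[[0,4,0],[0,6,0],[0,6,0],[-10,0,0],[-20,0,0],[-25,0,0],[-25,0,0],[-25,0,0],[0,-30,0],[0,-30,0]],"roll":[0,0,0,0,0,0,0,0,0,0],"grip":[1,1,1,1,1,1,1,1,1,1]}'
python3 -m pendant '{"dp":[[0,0,0],[0,0,0],[0,0,0],[0,0,0],[0,0,0],[0,0,0],[0,0,0],[0,0,0],[0,0,0],[0,0,0]],"roll":[0,0,0,0,0,0,0,0,0,0],"grip":[1,1,1,1,1,1,1,1,1,1]}'
python3 - <<'E'
from h import *
s=arm.get_state();print(s['tool_pos'],loc(s['tool_pos']),s['wrist_force'])
P=arm.camera_params('wrist');json.dump({k:np.array(v).tolist() for k,v in P.items()},open('wrist14.json','w'))
im=arm.read_camera('wrist')[:,:,::-1]
cv2.imwrite('pics/w14.png',im)
im=arm.read_camera('scene')[:,:,::-1]
cv2.imwrite('pics/s14z.png',cv2.resize(im[130:235,300:420],None,fx=5,fy=5,interpolation=cv2.INTER_CUBIC));cv2.imwrite('pics/s14.png',im)
E
```

```text
clock: 33.95
tool_pos: [0.5316, 0.202, 0.1563]
orientation: [-0.181, 1.56, 0.181]
wrist_force: [-0.8, -1.3, 0.4]
finger_gap: 0.001
clock: 34.95
tool_pos: [0.5309, 0.2018, 0.1543]
orientation: [-0.18, 1.563, 0.18]
wrist_force: [0.1, -0.5, -0.8]
finger_gap: -0.002
[0.5309 0.2018 0.1543] [-16.6367  58.7173] [ 0.1297 -0.4851 -0.839 ]
```

View pics/w14.png

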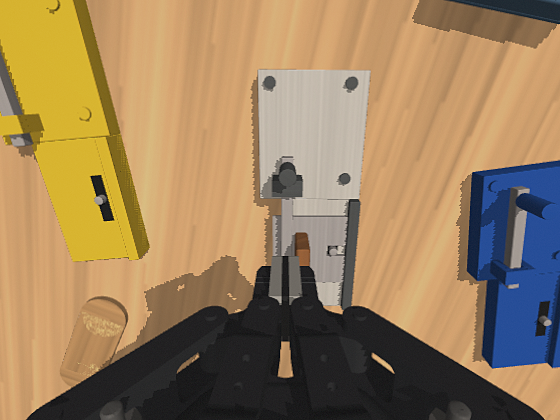

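View pics/s14z.png

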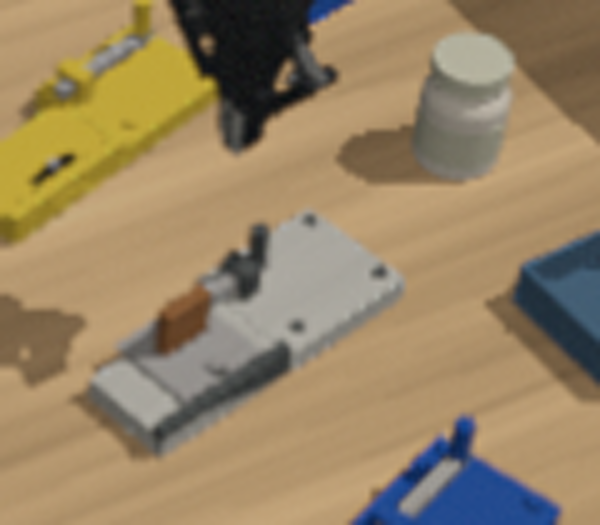

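```bash
python3 - <<'E'
from h import *
P=ld('wrist14.json');im=cv2.imread('pics/w14.png')
cv2.imwrite('pics/w14z.png',cv2.resize(im[145:315,250:370],None,fx=4.5,fy=3.5,interpolation=cv2.INTER_CUBIC))
print('knob top',loc(onz(P,(287.5,173),.066)),'bolt rear end',loc(onz(P,(288,158),.036)))
E
```

```text
knob top [-16.9731  89.6396] bolt rear end [-16.4326  95.6473]
```

View pics/w14z.png

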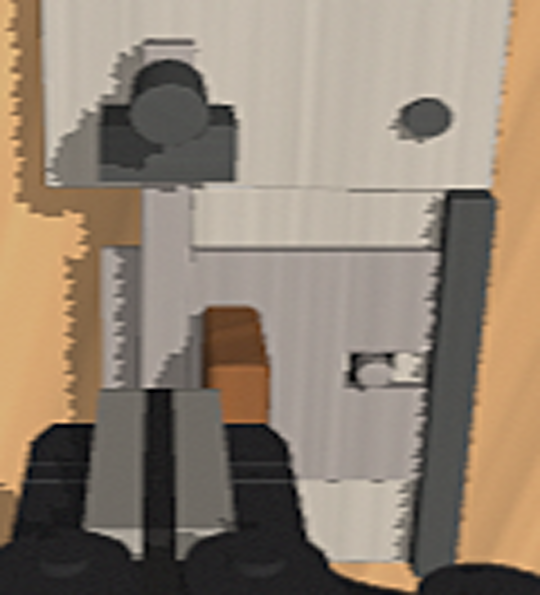

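Bolt rear end is at 95.6 mm (96 expected at full travel). The blade is flush, the pin is in the notch, and the arm is clear.

```bash
python3 -c "
from bench import arm
print(arm.hand_in())"
```

```text
the job is handed in; nothing more can be done
None
```

The blade is home in the aluminium holder and locked by the bolt. I handed the job in at about 35 s of the 72 s allowed; it returned no verdict.

**What I did:**
- I picked the blade up by its grip and found the pin by eye, about 4.5 mm to holder +y in its slot.
- I slid the blade in by small steps until it met the fence, with under 5 N on the wrist there. Then I let go and pushed the bolt across by its knob with the fingers closed.

**Last checks:**
- **Blade:** the last pictures show the pin inside the notch, the back edge flush with the fence, and the bolt in front of the grip.
- **Bolt:** its rear end measures holder y = 95.6 mm, against 96 mm at full travel. At the stop the push rose from 5 N to 7 N with no more movement.
- **Arm:** it ended clear of everything, about 15 cm above the table, with almost no force on the wrist.

**What disagreed or went less well:**
- On the first try at sliding, the blade dragged on the bed with about 14 N down and 8 N back. This was before it reached the pin. I lifted 1.5 mm and it then moved freely.
- My position estimates disagreed a little: the holder's angle came out between 11.1° and 13.2°, and the blade's x differed by about 2–3 mm between camera and arm. That is why I went by contact force at the fence.
- A first rough reading of the knob top after the push gave y = 89.6 mm instead of 86. I put this down to a misplaced pixel and went by the bolt's rear end and the stop.
- I did not measure the bystanders again. None looked disturbed in the pictures I viewed, and I felt no contact with them.

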